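# Set the cheese slicer's stop and bring the block up to it

### The arm

A 6-joint arm with a two-finger parallel gripper is mounted at the origin on a cart in front of the work surface, level with it; the furniture and walls round the work are solid. World frame = base frame: x ahead of the robot, y to its left, z up, the work surface at z = 0. Lengths are in mm, angles in rad, forces in N, time in s.
With the tool pointing down it reaches from about 350 to 775 mm from the base axis. Payload 7.3 kg.
Tool frame: the origin (TCP) lies midway between the tips of the shut fingers; the grasp point (between the pads) lies 19 mm behind it (grasp_offset is the z of the grasp point in the tool frame, in mm); z points along the fingers, y is the direction in which the jaws open and shut (so a half turn about z gives the same grasp; the last joint's range is limited). The gripper opens to 92 mm and grips with 3 to 60 N. Pads are 19 mm wide; open, the fingers measure 130 mm over their backs; the gripper's body (75 mm by 190 mm) begins 47 mm behind the grasp point.
Start: joints at [1.003, 0.342, 1.524, -0, 1.275, -0.146], TCP at [214.925, 479.012, 226.741] pointing down, gripper open.
Joint ranges: [-2.53, 2.53], [-0.77, 2.02], [0.04, 2.7], [-1, 4.14], [0.28, 2.66], [-3.11, 3.11]. Speed limits (rad/s): [2.57, 2.57, 3.14, 3.14, 3.14, 3.14].

### API

Orientations are given as [roll, pitch, yaw] about the fixed x, y, z axes, in that order (R = Rz(yaw) Ry(pitch) Rx(roll)).
In Python, from plant import get_obs, capture, camera_model, close_job, boxes_of, regions_of, place_of, grasp_offset gives the robot as it stands. The module is installed in compiled form; this text tells all that it offers.
- The arm moves only by the tool send_rows, never from a script. Its argument "targets" is a list that holds one entry, the list of rows, each a list of 7 numbers: the turn, a rotation vector about the tool's x, y, z in degrees, then the shift along the tool's x, y, z in mm, then the closure, from -1 (fully open) to 1 (shut). A call has 1 to 5 rows; each row is the pose to reach, as a shift and turn from the pose commanded when the call began, along the tool's axes at that moment; what a row does not reach only later rows make up. A row lasts 1/12 s, in which the tool goes at most 41.7 mm and 7.16 degrees, less where a joint would pass 70% of its speed; a pose out of reach is approached as far as the arm can. A call with a gripper value outside its range is refused whole. The fingers move at their own pace and stop on an object; the grip force is fixed at half the most. Time passes only in rows, so rows that repeat a pose let the fingers close. It gives the time, the measured TCP pose, the force and the opening at its end, in the units of the state.
- get_obs(): the state, without advancing time (a new reading comes with each control period).
- capture(name): name is "scene" or "top" or "wrist"; returns the picture (420x560x3 uint8, red, green, blue); there is no depth.
- camera_model(name): a dict with "K" (3x3 intrinsics, pixels), "k1" (the pictures are not rectified: a ray, as slopes to the right and down, at radius r is drawn at 1 + k1 r^2 times it, then the intrinsics apply), "world_to_cam" (4x4, takes a point from world to camera coordinates). Camera axes: x right, y up, looking along -z (the intrinsics and any distortion apply to the point x, -y, -z); pixel columns grow to the right and rows downward; lengths in mm; the calibration is good to about 2 mm. A picture is of the moment at which its call begins: read the wrist's pose just before it. camera_model takes no time and is no camera call; for the wrist camera it gives the pose at the moment of the call.
- close_job(): hands the job in, once; it reports no verdict.
Trained networks look in the newest picture that a camera, given by its name, has taken for a name from the list of things; names that differ only in an ending like _2 or _b are one class to them, and where a whole thing is asked for, a point or a joint stands for the part that bears it (a point fixed in the world has none). Each returns a list of dicts, best first, with "conf" (0 to 1); they miss things now and then, are a little off and sometimes report something else, mostly with a low value. They report only what shows in the picture. A call takes as long as a camera call. They do not tell look-alikes from the thing itself.
- boxes_of(label, camera): "location" ([row, column] in pixels, amid what is visible of it).
- regions_of(label, camera): "region" (420x560 bool, what is visible of it) and "location" ([row, column] in pixels, amid what is visible of it).
- place_of(label, camera): "location" ([row, column] in pixels: a listed point, or the origin of a listed thing).
The state is a dict: "time": time; "joint_positions": joint angles; "dq": joint speeds; "tau": joint torques, N m; "tool_pos": TCP position; "tcp_rot": TCP orientation; "contact_force": force on the tool from outside, world axes, zero at the start; "moment": the same for the moment, N m; "grip_width": finger opening in mm.
Only numpy, scipy, OpenCV 4.12 (cv2) and the standard library are available. Lean on these libraries where they do the work, as an engineer would, in place of code of your own. Each camera call takes 0.05 s, during which the arm holds its last target.

### The job

Make the cheese slicer ready for the next cut, a 25 mm slice: push its sliding stop in along the rail towards the cutting groove until its pin clicks down into the middle of the three notches. Then gently push the block of cheese square against the fence at the back and along it until its end rests against the stop, leaving the stop in its notch. Only push, never pick up or squeeze anything, and leave the jar, the spoon and the cheese wedge beside the slicer alone.

Things in the scene. Friction and masses are not known exactly. Their poses are not given: they have to be found in the camera images.
- slicer: cheese slicer, fixed: pale wooden board, x -85 to +78, y -175 to +150 mm, flat bed 22 mm above the worktop. Origin on the worktop under the cutting groove (3 mm slit across the bed at y = 0); at yaw 0, +y is left, +x away from the robot. Right of the groove a steel fence at the back, 16 mm high, front face at x = +35 mm; left of it, in line, the stop's notched rail. A wire bow behind the fence leans back
- fence_corner (a point): where the groove meets the fence's front face, at bed height (slicer x = +35, y = 0, z = 22 mm); axes as the slicer's. The fixed wire bow is hinged 31 mm behind this point and leans back, away from the robot, at about 50 degrees, up to 0.19 m above the worktop
- stop (a joint): sliding stop: slice thickness (m), from the groove to the stop's right (-y) face. Travel 0 to 90 mm, starts 55 to 85. Slides with about 1.5 N. Notches at 10, 25 and 40 mm, marked by three short dark lines at the bed's front edge, the same distances from the groove. Within 3.5 mm of a notch the spring pin draws it in and the push force falls away; about 8 N pushes it out again
- index_pin (a joint): spring pin with a round black knob on the stop's saddle: about -1 mm (-0.001) when it rides on the rail, about -4 mm (-0.004) when it has dropped into a notch; the knob (at slicer x = +44 mm) stands up to 62 mm above the worktop: keep off it
- stop_face (a point): on the stop's right (-y) face, which the cheese is to touch; axes as the slicer's. The stop is an aluminium plate across the bed, slicer x -62 to +32 mm, 6 mm thick in y, 2.5 to 28.5 mm above the bed; its saddle, from x = +29 mm back, sits on the rail, 36 mm long to +y. Site at slicer x = +15 mm, 14 mm above the bed
- stop_back (a point): on the stop plate's left (+y) face, 6 mm from the other face, at slicer x = -30 mm, 14 mm above the bed: push here to move the stop in; the bed beside it is clear in front of the saddle
- cheese_block: yellow block of cheese, 36 (x) x 55 (y) x 30 (z) mm, 0.1 to 0.15 kg, origin at the centre of its underside; lies loose on the bed right of the groove, long side roughly along the fence and 5 to 30 mm off it
- jar: glass jar with a red lid, 60 mm across, 75 mm high, origin at the centre of its underside; behind and left of the slicer, to be left alone
- spoon: small steel spoon, 133 x 27 x 11 mm, lying in front of the slicer, origin at the centre of the underside; to be left alone
- cheese_wedge: pale wedge of soft cheese, 72 x 82 x 30 mm, in front of the slicer, origin at the centre of the underside; to be left alone
There are look-alikes about, which are no part of the job. Of the things that look like the cheese_block, the largest one is meant.

How it is judged:
By the outcome, as a careful person would: the job done as asked, in the order asked, and still so for the second after the job is handed in, with the robot touching nothing.
It also fails if it takes over 54 s, if anything falls off the work surface, if the arm or the gripper's body presses on something with over 40 N, if the wrist force passes 120 N, or if a joint passes its speed limit or range.

## Working session

There is one attempt and no reset: what is moved stays moved. The work goes in short steps, Python scripts to look and compute and a tool call to move; the robot and the scene stay as the last step left them, time stands still between calls to the robot, and variables do not carry over. Pictures are saved under pics/ and viewed, and the job is handed in when it is done.

Besides the shell and the picture viewer there is one more tool, called after "Call:" as name([rows], argument=value, ...), one row to a line, values as JSON. send_rows: Moves the arm, as the interface text tells. Its arguments: {"type":"object","properties":{"targets":{"type":"array","items":{"type":"array","items":{"type":"array","items":{"type":"number"}}}}},"required":["targets"]}

```bash
mkdir -p pics; cat > h.py <<'E'
import numpy as np, cv2
from plant import *
def snap(cam,fn):
    im=capture(cam); cv2.imwrite('pics/'+fn,cv2.cvtColor(im,cv2.COLOR_RGB2BGR)); return im
def ray(cam,px,m=None):
    m=m or camera_model(cam); K=np.array(m['K']); r,c=px
    k1=m['k1']; u=np.array([(c-K[0,2])/K[0,0],(r-K[1,2])/K[1,1]]); d=u.copy()
    for _ in range(30): d=u/(1+k1*(d@d))
    T=np.array(m['world_to_cam']); R=T[:3,:3]; o=-R.T@T[:3,3]
    return o,R.T@np.array([d[0],-d[1],-1])
def at_z(cam,px,z,m=None):
    o,d=ray(cam,px,m); return o+d*(z-o[2])/d[2]
def proj(cam,p,m=None):
    m=m or camera_model(cam); T=np.array(m['world_to_cam']);K=np.array(m['K'])
    q=T[:3,:3]@np.array(p,float)+T[:3,3]; s=np.array([q[0]/-q[2],-q[1]/-q[2]]); s=s*(1+m['k1']*(s@s))
    return K[1,1]*s[1]+K[1,2],K[0,0]*s[0]+K[0,2]
E
python3 - <<'E'
from h import *
np.set_printoptions(precision=1,suppress=True)
o=get_obs();print(o['tool_pos'],o['tcp_rot'],o['grip_width'],o['time'],grasp_offset)
for c in ['top','scene']:
    snap(c,c+'0.png')
    m=camera_model(c);T=np.array(m['world_to_cam']);print(c,-T[:3,:3].T@T[:3,3],m['k1'])
for l in ['fence_corner','stop_face','stop_back','cheese_block','slicer']:
    for c in ['top','scene']:
        print(l,c,[(np.round(d['location'],1),round(d['conf'],2)) for d in place_of(l,c)])
E
```

```text
[214.7 478.6 226. ] [-3.1 -0.   2.7] 91.72470188757015 0.0 -18.8
top [472.5  75.4 889.8] -0.08198539281255304
scene [  53.3 -440.9  525.9] 0.00796791653625174
fence_corner top [(array([170.2, 322.1]), 0.6), (array([186.1, 317.5]), 0.2)]
fence_corner scene [(array([234.5, 329.6]), 0.62)]
stop_face top [(array([182.4, 288.3]), 0.63), (array([200.1, 289.6]), 0.2)]
stop_face scene [(array([217.6, 294.3]), 0.79)]
stop_back top [(array([204.7, 292. ]), 0.73)]
stop_back scene [(array([223.2, 273.5]), 0.63), (array([235.9, 330.4]), 0.16)]
cheese_block top [(array([122.1, 348.1]), 0.74), (array([182.2, 359.9]), 0.68), (array([252.1, 309.9]), 0.49)]
cheese_block scene [(array([240.3, 399.3]), 0.92), (array([280.7, 244.2]), 0.84), (array([265.4, 356.7]), 0.72), (array([237. , 328.8]), 0.4)]
slicer top [(array([187.4, 319.2]), 0.78)]
slicer scene [(array([254.9, 318.8]), 0.83)]
```

View pics/top0.png

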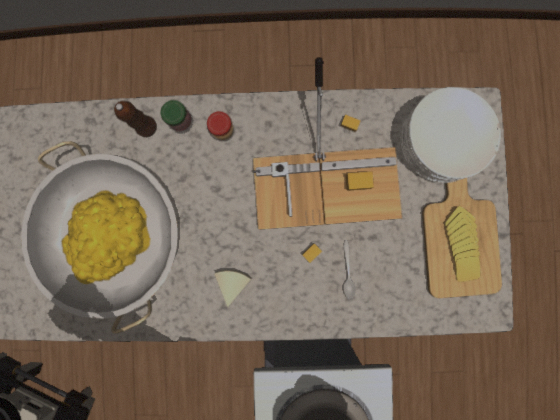

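View pics/scene0.png

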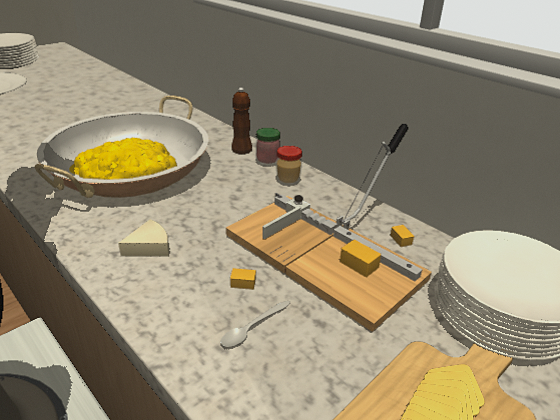

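```bash
python3 - <<'E'
import cv2
a=cv2.imread('pics/top0.png')[80:290,220:430];cv2.imwrite('pics/topc.png',cv2.resize(a,(600,600),interpolation=cv2.INTER_CUBIC))
a=cv2.imread('pics/scene0.png')[150:330,210:450];cv2.imwrite('pics/scenec.png',cv2.resize(a,(800,600),interpolation=cv2.INTER_CUBIC))
E
```

```text
(no output)
```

View pics/topc.png

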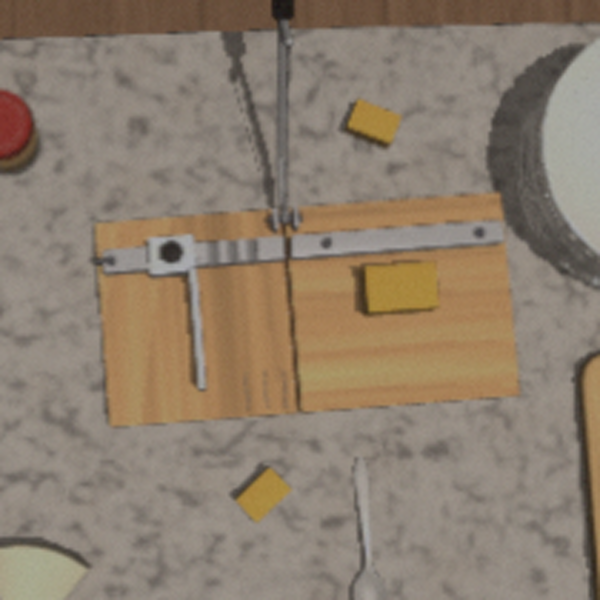

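View pics/scenec.png

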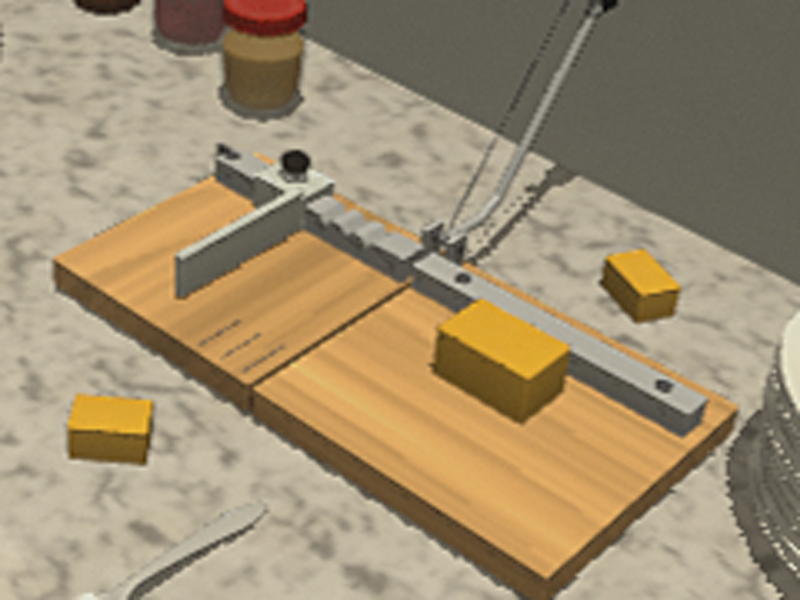

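Cheese candidates in the top picture are (182,360) on the bed, (122,350) behind the slicer and (252,311) in front of it. The one at (182,360) is clearly the largest in the enlarged crops and lies on the bed right of the groove, so it is the one meant. The stop is at about (190,289).

```bash
cat > fit.py <<'E'
from h import *
from scipy.optimize import least_squares
np.set_printoptions(precision=2,suppress=True)
M={c:camera_model(c) for c in ['top','scene']}
def T(p): return lambda c,r:('top',(80+(r-.0)/2.857,220+c/2.857),p)
def tp(c,r): return 'top',(80+r/2.857-.3,220+c/2.857-.3)
def sc(c,r): return 'scene',(150+r/3.333-.35,210+c/3.333-.35)
S=[(tp(95,223),(78,150,22)),(tp(500,195),(78,-175,22)),(tp(519,395),(-85,-175,22)),(tp(109,425),(-85,150,22)),(tp(298,410),(-85,0,22)),
(sc(53,262),(-85,150,22)),(sc(548,578),(-85,-175,22)),(sc(737,408),(78,-175,22)),(sc(252,385),(-85,0,22)),(sc(412,281),(35,0,22))]
def w(q,p):
    c,s=np.cos(q[2]),np.sin(q[2]); return np.array([q[0]+c*p[0]-s*p[1],q[1]+s*p[0]+c*p[1],p[2]])
def res(q,b):   # q slicer pose; b camera offsets
    return np.concatenate([np.array(proj(k,w(q,p),M[k]))-px for (k,px),p in S])
r=least_squares(lambda q:res(q,0),[500,0,0],x_scale=[10,10,.1],loss='soft_l1');q=r.x
if __name__=='__main__':
    print(q,np.degrees(q[2]));print(res(q,0).reshape(-1,2))
    C=[(sc(438,338),(-18,27.5)),(sc(483,300),(18,27.5)),(sc(570,352),(18,-27.5)),(sc(524,389),(-18,-27.5)),
       (tp(364,265),(18,27.5)),(tp(437,262),(18,-27.5)),(tp(439,306),(-18,-27.5))]
    def rc(v): return np.concatenate([np.array(proj(k,w(q,np.append(w(v,(a,b,0))[:2],52)),M[k]))-px for (k,px),(a,b) in C])
    r=least_squares(rc,[10,-50,0],x_scale=[10,10,.1],loss='soft_l1');print('cheese in slicer',r.x,np.degrees(r.x[2]));print(rc(r.x).reshape(-1,2))
    P=[(tp(201,389),(-62,3,50.5)),(tp(191,270),(29,3,50.5)),(sc(176,258),(-62,6,50.5)),(sc(188,257),(-62,0,50.5)),(sc(182,298),(-62,0,24.5))]
    def rs(v): return np.concatenate([np.array(proj(k,w(q,(a,b+v[0],c)),M[k]))-px for (k,px),(a,b,c) in P])
    r=least_squares(rs,[60],loss='soft_l1');print('stop',r.x);print(rs(r.x).reshape(-1,2))
E
python3 fit.py; python3 -c "
from h import *
print(get_obs()['tcp_rot'],get_obs()['contact_force'])"
```

```text
[567.27  -7.8    0.05] 2.680834493046772
[[-0.74 -0.05]
 [-1.45  0.62]
 [-0.02  0.59]
 [ 0.2   0.07]
 [ 0.54  0.57]
 [-1.77 -0.09]
 [-0.09 -0.53]
 [-0.89  1.12]
 [-0.03 -0.47]
 [ 1.39 -1.87]]
cheese in slicer [  2.38 -83.87  -0.03] -1.8060346748692313
[[-3.34 -0.8 ]
 [-0.73 -0.29]
 [-0.85  0.69]
 [-2.31  0.62]
 [ 0.54  0.98]
 [ 0.56  0.52]
 [ 1.55  0.76]]
stop [71.81]
[[-0.31  0.65]
 [-0.15  1.02]
 [-1.72 -0.26]
 [ 0.05 -1.45]
 [-0.1   0.17]]
[ 3.14150017e+00 -9.37391920e-06  2.71977513e+00] [-1.26249921  0.48560974 -0.03017638]
```

```bash
cat > go.py <<'E'
# usage: go.py sx sy z : shift in tool axes to the slicer-frame TCP target with jaws along slicer y
import sys
from h import *
from scipy.spatial.transform import Rotation as Ro
np.set_printoptions(precision=2,suppress=True)
q=np.array([567.27,-7.80,0.04679])
c,s=np.cos(q[2]),np.sin(q[2])
o=get_obs();R=Ro.from_euler('xyz',o['tcp_rot'])
p=np.array(o['tool_pos']);d=p[:2]-q[:2]
print('t',o['time'],'now slicer',np.array([c*d[0]+s*d[1],-s*d[0]+c*d[1],p[2]]),'F',np.array(o['contact_force']),'w',o['grip_width'])
if len(sys.argv)>3:
    a,b,z=map(float,sys.argv[1:4])
    t=np.array([q[0]+c*a-s*b,q[1]+s*a+c*b,z])
    Rt=Ro.from_euler('xyz',[np.pi,0,np.pi+q[2]])
    print('shift',R.inv().apply(t-p),'turn',np.degrees((R.inv()*Rt).as_rotvec()))
E
python3 go.py -30 118 160
```

```text
t 0.6 now slicer [-329.21  502.74  226.76] F [-1.26  0.49 -0.03] w 91.34136237825707
shift [-440.72 -208.14   66.73] turn [  0.01   0.   -26.85]
```

Call:
send_rows([
  [[0,0,-6,-36,-17,0,1],[0,0,-12,-72,-34,0,1],[0,0,-18,-108,-51,0,1],[0,0,-24,-144,-68,0,1],[0,0,-26.85,-180,-85,0,1]],
])

```text
time: 1.02
tool_pos: [345.0, 326.5, 226.9]
tcp_rot: [3.141, 0.0, -3.089]
contact_force: [0.4, 1.4, 0.2]
grip_width: 63.2
```

```bash
python3 go.py -30 118 160
```

```text
t 1.0167 now slicer [-206.37  344.36  226.9 ] F [0.42 1.41 0.22] w 63.19726950016266
shift [-174.95 -227.46   66.88] turn [0.02 0.02 0.35]
```

Call:
send_rows([
  [[0,0,0,-22,-29,6,1],[0,0,0,-45,-58,12,1],[0,0,0,-68,-87,20,1],[0,0,0,-90,-116,28,1],[0,0,0,-112,-145,35,1]],
])

```text
time: 1.43
tool_pos: [463.9, 186.5, 191.5]
tcp_rot: [3.141, 0.0, -3.095]
contact_force: [1.3, 1.2, 0.0]
grip_width: 29.9
```

```bash
python3 go.py -30 118 160
```

```text
t 1.4333 now slicer [-94.13 198.96 191.45] F [1.35 1.17 0.03] w 29.913398311769093
shift [-64.14 -80.96  31.45] turn [ 0.01  0.02 -0.01]
```

Call:
send_rows([
  [[0,0,0,-22,-27,11,1],[0,0,0,-44,-54,22,1],[0,0,0,-64,-81,31,1],[0,0,0,-64,-81,31,1],[0,0,0,-64,-81,31,1]],
])

```text
time: 1.85
tool_pos: [531.1, 108.9, 159.8]
tcp_rot: [3.141, -0.002, -3.098]
contact_force: [0.4, -0.2, 0.1]
grip_width: 0.8
```

```bash
python3 go.py -30 118 70; python3 - <<'E'
from h import *
snap('top','top1.png');snap('scene','scene1.png');snap('wrist','wrist1.png')
a=cv2.imread('pics/scene1.png')[100:330,210:450];b=cv2.imread('pics/wrist1.png')
cv2.imwrite('pics/s1.png',np.hstack([cv2.resize(a,(400,383)),cv2.resize(b,(400,383))]))
E
```

```text
t 1.85 now slicer [-30.66 118.22 159.85] F [ 0.39 -0.21  0.09] w 0.8421143901608864
shift [-0.8  -0.23 89.84] turn [ 0.01 -0.09 -0.17]
```

View pics/s1.png

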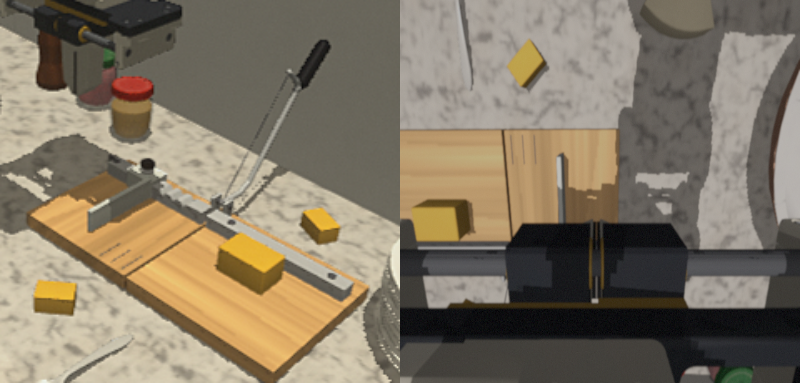

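Call:
send_rows([
  [[0,0,0,0,0,35,1],[0,0,0,0,0,70,1],[0,0,0,0,0,100,1],[0,0,0,0,0,124,1],[0,0,0,0,0,124,1]],
])

```text
time: 2.42
tool_pos: [527.1, 111.3, 33.0]
tcp_rot: [3.142, -0.008, -3.093]
contact_force: [-0.5, 0.0, -0.3]
grip_width: 0.5
```

```bash
python3 go.py -30 105 36; python3 - <<'E'
from h import *
snap('scene','scene2.png');snap('wrist','wrist2.png')
a=cv2.imread('pics/scene2.png')[100:330,210:450];b=cv2.imread('pics/wrist2.png')
cv2.imwrite('pics/s2.png',np.hstack([cv2.resize(a,(400,383)),cv2.resize(b,(400,383))]))
E
```

```text
t 2.4167 now slicer [-34.55 120.84  33.05] F [-0.51  0.   -0.3 ] w 0.49633056076518484
shift [ -4.49 -15.85  -2.99] turn [ 0.   -0.45  0.11]
```

View pics/s2.png

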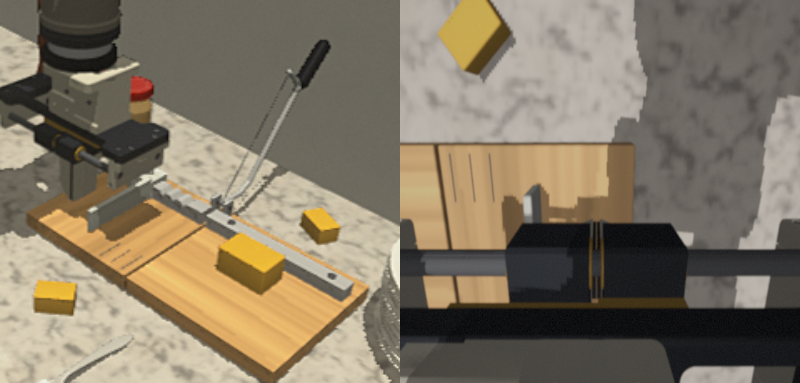

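Call:
send_rows([
  [[0,0,0,-4,-6,-2,1],[0,0,0,-4,-12,-2,1],[0,0,0,-4,-18,-2,1],[0,0,0,-4,-18,-2,1]],
])

```text
time: 2.85
tool_pos: [536.5, 91.2, 40.0]
tcp_rot: [-3.141, 0.002, -3.096]
contact_force: [0.0, -0.3, -0.1]
grip_width: 0.4
```

```bash
python3 go.py -30 100 35
```

```text
t 2.85 now slicer [-26.13 100.32  40.04] F [ 0.   -0.29 -0.1 ] w 0.4038282789174721
shift [ 3.88 -0.32  5.03] turn [-0.02  0.14 -0.06]
```

Call:
send_rows([
  [[0,0,0,0,0,0,1],[0,0,0,0,0,0,1],[0,0,0,0,0,0,1]],
])

```text
time: 3.1
tool_pos: [535.6, 92.5, 38.9]
tcp_rot: [3.141, 0.0, -3.095]
contact_force: [0.2, -0.4, -0.0]
grip_width: 0.5
```

```bash
python3 go.py -30 100 36
```

```text
t 3.1 now slicer [-26.97 101.65  38.88] F [ 0.19 -0.45 -0.02] w 0.4918064159598978
shift [ 3.03 -1.65  2.88] turn [ 0.01  0.01 -0.01]
```

Call:
send_rows([
  [[0,0,0,1,-2,1,1],[0,0,0,2,-4,2,1],[0,0,0,3,-6,3,1],[0,0,0,3,-8,3,1],[0,0,0,3,-10,3,1]],
])

```text
time: 3.52
tool_pos: [532.7, 82.6, 35.4]
tcp_rot: [3.141, -0.001, -3.095]
contact_force: [-0.0, 4.9, -0.6]
grip_width: 0.4
```

```bash
python3 go.py -30 80 36
```

```text
t 3.5167 now slicer [-30.35  91.92  35.44] F [-0.    4.94 -0.6 ] w 0.3555200924116579
shift [ -0.35 -11.91  -0.57] turn [ 0.05 -0.04 -0.01]
```

Call:
send_rows([
  [[0,0,0,0,-2,0,1],[0,0,0,0,-4,0,1],[0,0,0,0,-6,0,1],[0,0,0,0,-8,0,1],[0,0,0,0,-10,0,1]],
])

```text
time: 3.93
tool_pos: [533.2, 72.2, 35.6]
tcp_rot: [3.141, -0.001, -3.095]
contact_force: [-0.6, 3.0, -1.8]
grip_width: 0.5
```

Call:
send_rows([
  [[0,0,0,0,-1,0,1],[0,0,0,0,-2,0,1],[0,0,0,0,-3,0,1],[0,0,0,0,-4,0,1],[0,0,0,0,-5,0,1]],
])

```text
time: 4.35
tool_pos: [533.7, 67.3, 35.8]
tcp_rot: [3.141, -0.0, -3.095]
contact_force: [-1.8, 2.3, -1.4]
grip_width: 0.6
```

```bash
python3 go.py -30 80 36; python3 - <<'E'
from h import *
snap('top','top3.png');snap('wrist','wrist3.png')
a=cv2.imread('pics/top3.png')[80:290,220:430];b=cv2.imread('pics/wrist3.png')
cv2.imwrite('pics/s3.png',np.hstack([cv2.resize(a,(400,400)),cv2.resize(b,(400,400))]))
for l in ['stop_face','stop_back','fence_corner']:
  for c in ['top','wrist']: print(l,c,[(np.round(d['location'],1),round(d['conf'],2)) for d in place_of(l,c)])
E
```

```text
t 4.35 now slicer [-30.01  76.57  35.75] F [-1.81  2.29 -1.43] w 0.6170127340375903
shift [-0.01  3.43 -0.25] turn [ 0.01 -0.    0.  ]
stop_face top []
stop_face wrist []
stop_back top []
stop_back wrist []
fence_corner top []
fence_corner wrist []
```

View pics/s3.png

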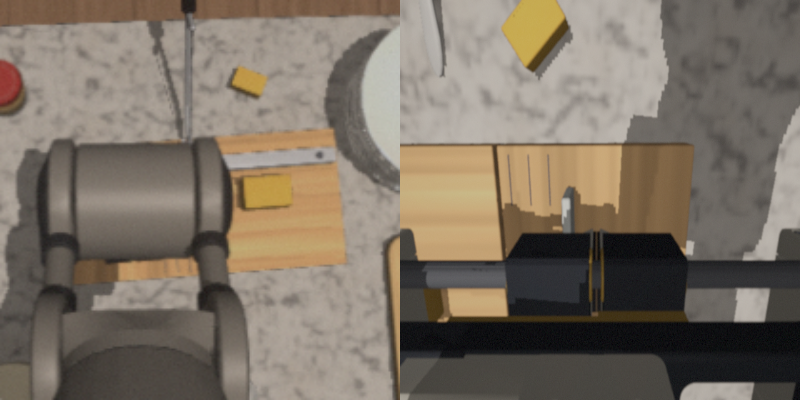

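```bash
cat > wv.py <<'E'
import sys
from h import *
from go import q
m=camera_model('wrist');im=snap('wrist',sys.argv[1])
b=im[:,:,::-1].copy()[130:290,120:330]
cv2.imwrite('pics/c_'+sys.argv[1],cv2.resize(b,(788,600),interpolation=cv2.INTER_CUBIC))
import pickle;pickle.dump(m,open('m.pkl','wb'))
E
cat > wp.py <<'E'
# crop pixel (col,row,z) -> slicer
import sys,pickle
sys.argv,A=sys.argv[:1],sys.argv[1:]
from h import *
m=pickle.load(open('m.pkl','rb'));q=(567.27,-7.80,0.04679);c,s=np.cos(q[2]),np.sin(q[2])
for t in A:
    x,y,z=map(float,t.split(','));p=at_z('wrist',(130+y/3.75-.37,120+x/3.75-.37),z,m);d=p[:2]-q[:2]
    print(t,np.round([c*d[0]+s*d[1],-s*d[0]+c*d[1]],1))
E
python3 wv.py w4.png
```

```text
t 4.75 now slicer [-29.58  76.47  35.94] F [ 0.29 -0.45  0.46] w 0.46811942321044087
```

View pics/c_w4.png

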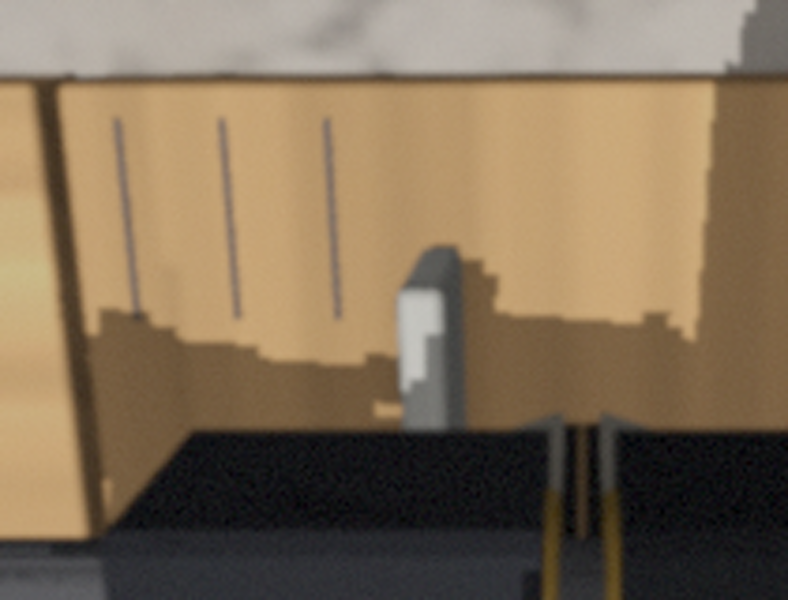

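```bash
python3 wp.py 399,290,50.5 443,290,50.5 117,120,22 222,120,22 327,120,22 47,85,22 135,318,22 237,318,22 339,318,22 80,400,22 433,247,24.5
```

```text
399,290,50.5 [-62.1  54.5]
443,290,50.5 [-62.1  60. ]
117,120,22 [-79.7  10.8]
222,120,22 [-79.7  25.8]
327,120,22 [-79.7  40.8]
47,85,22 [-84.7   1.3]
135,318,22 [-50.3  10.4]
237,318,22 [-50.3  25.7]
339,318,22 [-50.3  40.9]
80,400,22 [-37.3   0.8]
433,247,24.5 [-61.7  55.6]
```

Call:
send_rows([
  [[0,0,0,0,-2,0,1],[0,0,0,0,-4,0,1],[0,0,0,0,-6,0,1],[0,0,0,0,-8,0,1],[0,0,0,0,-10,0,1]],
])

```text
time: 5.22
tool_pos: [534.4, 57.3, 35.8]
tcp_rot: [3.141, 0.0, -3.095]
contact_force: [0.7, 1.5, 0.2]
grip_width: 0.5
```

Call:
send_rows([
  [[0,0,0,0,-1,0,1],[0,0,0,0,-2,0,1],[0,0,0,0,-3,0,1],[0,0,0,0,-4,0,1]],
])

```text
time: 5.55
tool_pos: [534.3, 53.4, 35.6]
tcp_rot: [3.141, -0.0, -3.095]
contact_force: [-0.8, 4.4, -0.3]
grip_width: 0.1
```

```bash
python3 wv.py w5.png
```

```text
t 5.55 now slicer [-30.12  62.72  35.63] F [-0.79  4.38 -0.32] w 0.05365579200658927
```

View pics/c_w5.png

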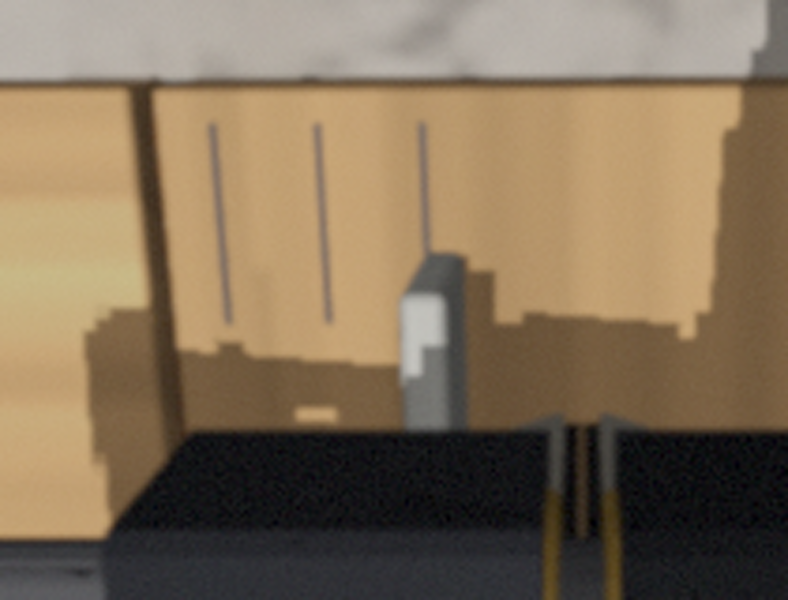

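Call:
send_rows([
  [[0,0,0,0,-1,0,1],[0,0,0,0,-2,0,1],[0,0,0,0,-3,0,1],[0,0,0,0,-4,0,1]],
])

```text
time: 5.93
tool_pos: [534.3, 50.8, 35.7]
tcp_rot: [3.14, -0.0, -3.095]
contact_force: [0.3, 9.0, 0.9]
grip_width: 0.5
```

```bash
python3 wv.py w6.png
```

```text
t 5.9333 now slicer [-30.15  60.09  35.67] F [0.27 8.98 0.93] w 0.5192793604830895
```

View pics/c_w6.png

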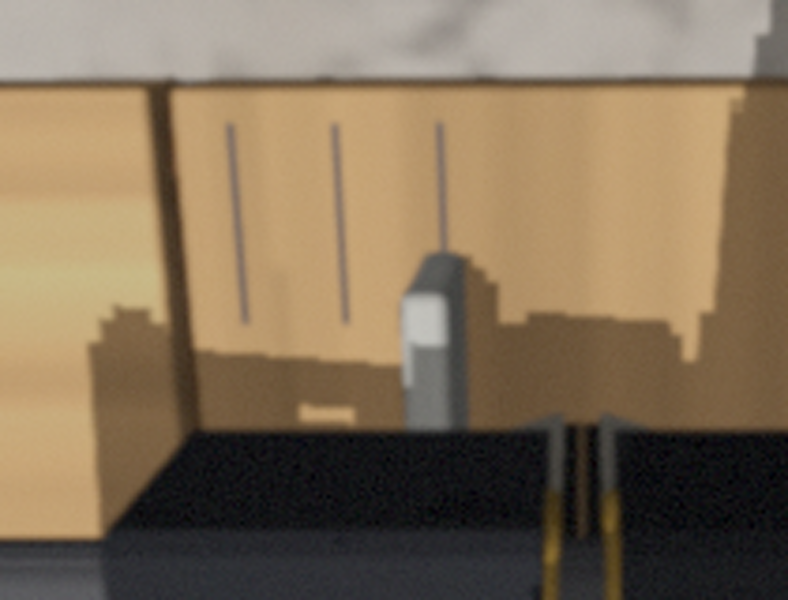

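Call:
send_rows([
  [[0,0,0,0,-1,0,1],[0,0,0,0,-2,0,1]],
])

```text
time: 6.15
tool_pos: [534.5, 48.1, 35.7]
tcp_rot: [3.141, -0.0, -3.094]
contact_force: [1.2, 3.0, 0.3]
grip_width: 0.6
```

Call:
send_rows([
  [[0,0,0,0,-1,0,1],[0,0,0,0,-2,0,1]],
])

```text
time: 6.32
tool_pos: [534.7, 45.4, 35.7]
tcp_rot: [3.142, -0.0, -3.095]
contact_force: [0.5, 2.4, -0.6]
grip_width: 0.6
```

```bash
python3 wv.py w7.png
```

```text
t 6.3167 now slicer [-30.09  54.67  35.65] F [ 0.47  2.41 -0.56] w 0.6359287617812761
```

View pics/c_w7.png

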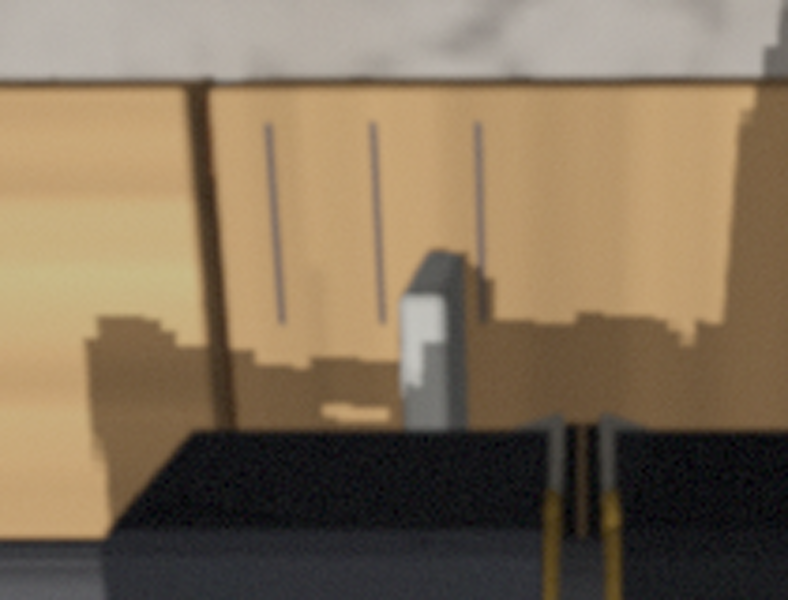

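Call:
send_rows([
  [[0,0,0,0,-1,0,1],[0,0,0,0,-2,0,1],[0,0,0,0,-3,0,1],[0,0,0,0,-4,0,1],[0,0,0,0,-4,0,1]],
])

```text
time: 6.78
tool_pos: [535.1, 41.0, 35.8]
tcp_rot: [-3.141, 0.0, -3.095]
contact_force: [-0.0, -0.2, -0.5]
grip_width: 0.2
```

```bash
python3 wv.py w8.png
```

```text
t 6.7833 now slicer [-29.82  50.23  35.79] F [-0.05 -0.2  -0.48] w 0.22550405267457233
```

View pics/c_w8.png

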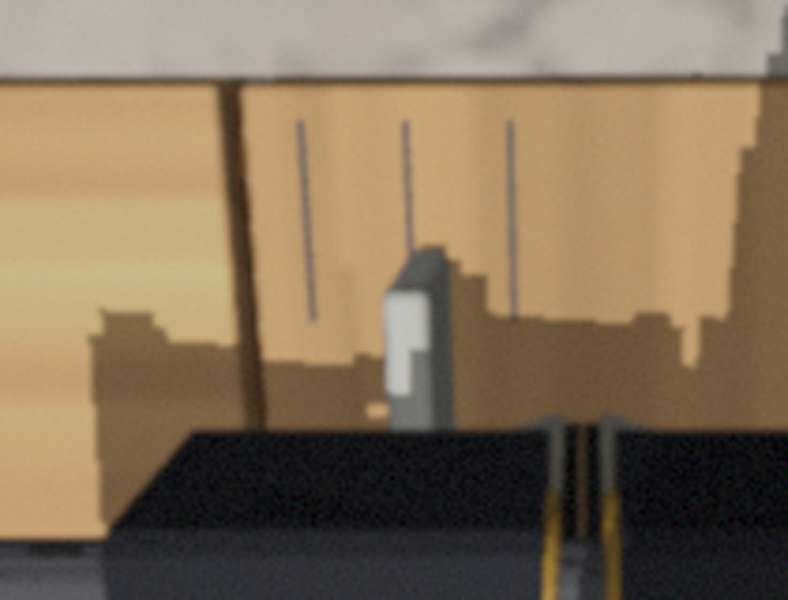

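```bash
python3 wp.py 385,291,50.5 429,291,50.5 301,121,22 405,121,22 511,121,22 313,318,22 514,318,22 420,247,24.5
```

```text
385,291,50.5 [-62.2  26.5]
429,291,50.5 [-62.2  32. ]
301,121,22 [-79.8  10.8]
405,121,22 [-79.8  25.7]
511,121,22 [-79.8  40.8]
313,318,22 [-50.5  10.8]
514,318,22 [-50.5  40.8]
420,247,24.5 [-61.9  27.5]
```

Call:
send_rows([
  [[0,0,0,0,8,0,1],[0,0,0,0,20,-8,1],[0,0,0,0,24,-35,1],[0,0,0,0,24,-70,1],[0,0,0,0,24,-90,1]],
])

```text
time: 7.25
tool_pos: [534.6, 67.0, 129.1]
tcp_rot: [3.142, 0.003, -3.093]
contact_force: [0.4, 0.9, -0.6]
grip_width: 0.6
```

```bash
python3 go.py -60 -84 130
```

```text
t 7.25 now slicer [-29.12  76.2  129.11] F [ 0.42  0.86 -0.64] w 0.6432398136542814
shift [  31.11 -160.16   -1.  ] turn [0.01 0.18 0.08]
```

Call:
send_rows([
  [[0,0,0,8,-38,0,1],[0,0,0,16,-76,0,1],[0,0,0,24,-114,0,1],[0,0,0,30,-145,0,1],[0,0,0,31,-160,0,1]],
])

```text
time: 7.67
tool_pos: [509.9, -98.0, 126.5]
tcp_rot: [-3.141, 0.001, -3.096]
contact_force: [0.5, -0.1, 0.6]
grip_width: 0.2
```

Call:
send_rows([
  [[0,0,0,0,0,0,1],[0,0,0,0,0,0,1],[0,0,0,0,0,0,1]],
])

```text
time: 7.92
tool_pos: [510.5, -94.5, 126.0]
tcp_rot: [3.141, 0.0, -3.094]
contact_force: [-0.7, 1.0, -0.7]
grip_width: 0.1
```

```bash
python3 go.py -45 -84 38; python3 - <<'E'
from h import *
a=snap('scene','scene9.png')[100:330,210:450];b=snap('top','top9.png')[80:290,220:430];
cv2.imwrite('pics/s9.png',np.hstack([cv2.resize(a,(420,400)),cv2.resize(b,(380,400))])[:,:,::-1])
for l in ['index_pin','stop_face','fence_corner','cheese_block']:
  for c in ['top','scene']: print(l,c,[(np.round(d['location'],1),round(d['conf'],2)) for d in place_of(l,c)])
E
```

```text
t 7.9167 now slicer [-60.77 -83.96 125.99] F [-0.65  0.98 -0.67] w 0.10827514587706555
shift [-15.75  -0.1   87.99] turn [0.03 0.01 0.05]Traceback (most recent call last):
  File "<stdin>", line 5, in <module>
ValueError: it knows: cheese_block, cheese_wedge, fence_corner, jar, slicer, spoon, stop_back, stop_face
```

View pics/s9.png

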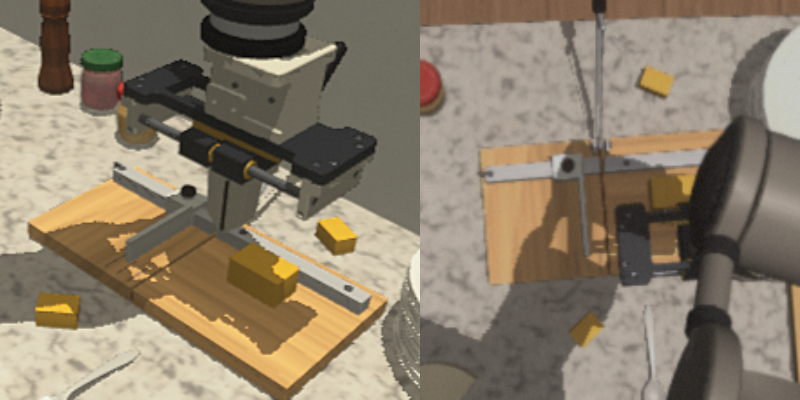

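Call:
send_rows([
  [[0,0,0,-3,0,25,1],[0,0,0,-7,0,50,1],[0,0,0,-10,0,70,1],[0,0,0,-14,0,84,1],[0,0,0,-14,0,89,1]],
])

```text
time: 8.43
tool_pos: [523.8, -93.6, 34.6]
tcp_rot: [3.14, -0.003, -3.093]
contact_force: [-0.4, 0.4, 0.5]
grip_width: 0.7
```

Call:
send_rows([
  [[0,0,0,0,0,0,1],[0,0,0,0,0,0,1]],
])

```text
time: 8.6
tool_pos: [524.5, -94.6, 37.1]
tcp_rot: [3.142, 0.0, -3.094]
contact_force: [1.0, -0.4, 0.5]
grip_width: 0.0
```

```bash
python3 go.py -26 -84 36; python3 - <<'E'
from h import *
a=snap('scene','scene10.png')[150:330,270:450];b=snap('wrist','w10.png')
cv2.imwrite('pics/s10.png',np.hstack([cv2.resize(a,(400,400)),cv2.resize(b,(400,400))])[:,:,::-1])
E
```

```text
t 8.6 now slicer [-46.77 -84.72  37.08] F [ 0.98 -0.36  0.55] w 0.018337673700206295
shift [-20.77   0.7    1.08] turn [0.   0.   0.06]
```

View pics/s10.png

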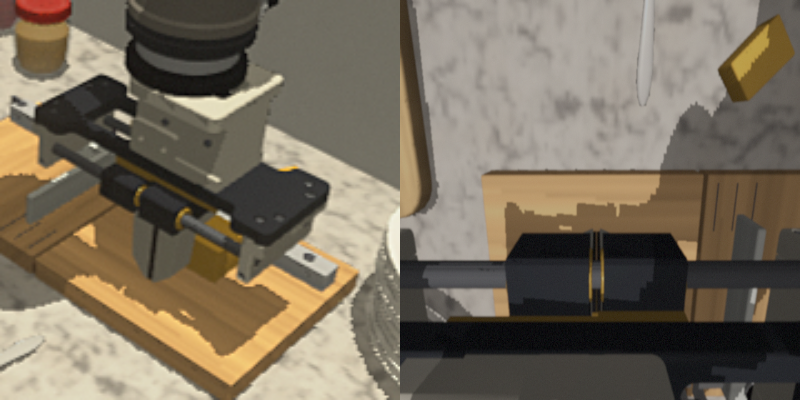

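Call:
send_rows([
  [[0,0,0,-4,0,2,1],[0,0,0,-8,0,4,1],[0,0,0,-12,0,6,1],[0,0,0,-16,0,7,1],[0,0,0,-18,0,7,1]],
])

```text
time: 9.12
tool_pos: [543.0, -94.4, 29.5]
tcp_rot: [3.142, 0.0, -3.095]
contact_force: [-0.6, -0.4, -0.4]
grip_width: 0.5
```

Call:
send_rows([
  [[0,0,0,-1,0,0,1],[0,0,0,-2,0,0,1],[0,0,0,-3,0,0,1],[0,0,0,-4,0,0,1],[0,0,0,-5,0,0,1]],
])

```text
time: 9.53
tool_pos: [547.3, -94.2, 29.8]
tcp_rot: [3.142, -0.0, -3.095]
contact_force: [-1.3, 0.2, 1.9]
grip_width: 0.6
```

```bash
python3 go.py -10 -84 30; python3 - <<'E'
from h import *
a=snap('scene','scene11.png')[190:310,310:450];
cv2.imwrite('pics/s11.png',cv2.resize(a,(700,600),interpolation=cv2.INTER_CUBIC)[:,:,::-1])
E
```

```text
t 9.5333 now slicer [-24.02 -85.38  29.76] F [-1.33  0.24  1.92] w 0.6045097278666515
shift [-14.02   1.38  -0.25] turn [ 0.   -0.01 -0.  ]
```

View pics/s11.png

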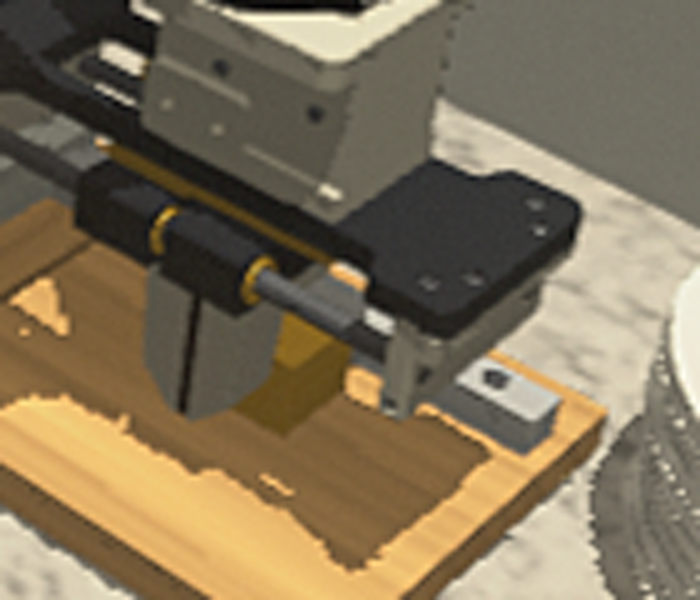

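Call:
send_rows([
  [[0,0,0,-1,0,0,1],[0,0,0,-2,0,0,1],[0,0,0,-3,0,0,1],[0,0,0,-4,0,0,1],[0,0,0,-5,0,0,1]],
])

```text
time: 10.0
tool_pos: [552.3, -93.9, 29.7]
tcp_rot: [3.141, -0.0, -3.095]
contact_force: [-1.8, -0.2, -0.1]
grip_width: 0.4
```

Call:
send_rows([
  [[0,0,0,-1,0,0,1],[0,0,0,-2,0,0,1],[0,0,0,-3,0,0,1],[0,0,0,-4,0,0,1],[0,0,0,-5,0,0,1]],
])

```text
time: 10.42
tool_pos: [557.4, -93.7, 29.7]
tcp_rot: [3.142, 0.0, -3.095]
contact_force: [-1.6, 0.5, 0.2]
grip_width: 0.5
```

```bash
python3 go.py -10 -84 30; python3 - <<'E'
from h import *
a=snap('scene','scene12.png')[190:310,310:450];
cv2.imwrite('pics/s12.png',cv2.resize(a,(700,600),interpolation=cv2.INTER_CUBIC)[:,:,::-1])
E
```

```text
t 10.4167 now slicer [-13.85 -85.38  29.72] F [-1.65  0.5   0.23] w 0.5281431070422326
shift [-3.85  1.38 -0.28] turn [0. 0. 0.]
```

View pics/s12.png

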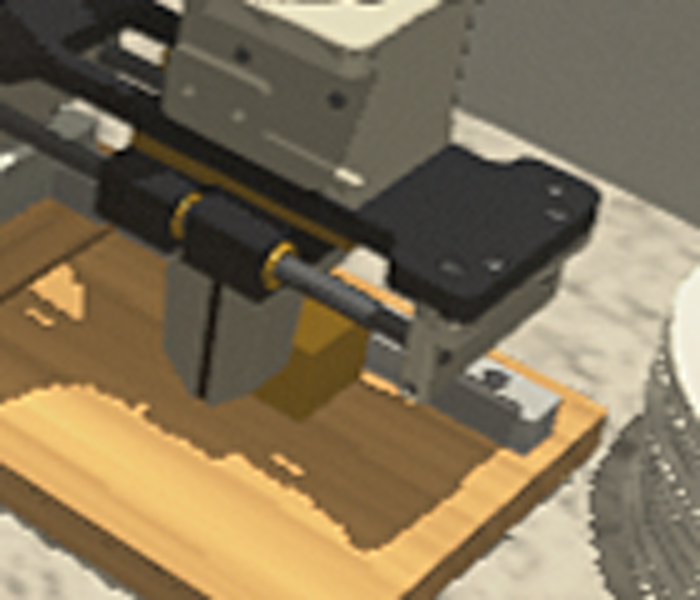

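Call:
send_rows([
  [[0,0,0,-1,0,0,1],[0,0,0,-2,0,0,1],[0,0,0,-3,0,0,1]],
])

```text
time: 10.72
tool_pos: [559.4, -93.6, 29.7]
tcp_rot: [3.141, -0.002, -3.094]
contact_force: [-8.7, -1.8, 5.6]
grip_width: 0.6
```

Call:
send_rows([
  [[0,0,0,-1,0,0,1],[0,0,0,-2,0,0,1]],
])

```text
time: 10.88
tool_pos: [559.4, -93.6, 29.7]
tcp_rot: [3.141, -0.007, -3.094]
contact_force: [-15.8, -2.8, 11.9]
grip_width: -0.0
```

```bash
python3 go.py -10 -84 30; python3 - <<'E'
from h import *
a=snap('scene','scene13.png')[190:310,310:450];
cv2.imwrite('pics/s13.png',cv2.resize(a,(700,600),interpolation=cv2.INTER_CUBIC)[:,:,::-1])
E
```

```text
t 10.8833 now slicer [-11.9  -85.35  29.72] F [-15.84  -2.83  11.94] w -0.008264452242070683
shift [-1.89  1.35 -0.29] turn [ 0.04 -0.38  0.04]
```

View pics/s13.png

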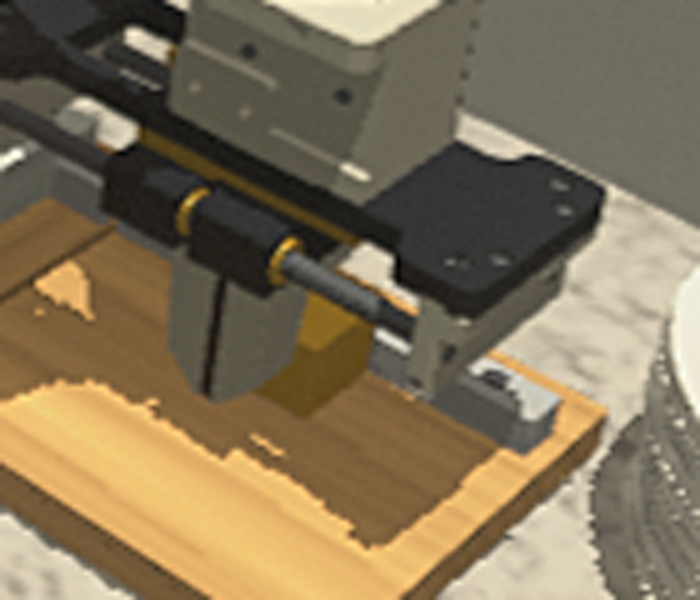

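Call:
send_rows([
  [[0,0,0,4,0,0,1],[0,0,0,8,0,0,1],[0,0,0,14,0,0,1],[0,0,0,22,0,0,1],[0,0,0,24,0,-20,1]],
])

```text
time: 11.35
tool_pos: [534.6, -93.7, 46.7]
tcp_rot: [3.139, -0.007, -3.095]
contact_force: [-1.6, 0.5, -0.2]
grip_width: 0.3
```

Call:
send_rows([
  [[0,0,0,0,0,-30,1],[0,0,0,0,0,-60,1],[0,0,0,0,0,-90,1],[0,0,0,0,0,-110,1]],
])

```text
time: 11.68
tool_pos: [538.7, -94.8, 162.6]
tcp_rot: [-3.141, 0.003, -3.095]
contact_force: [0.1, -1.1, 0.1]
grip_width: 0.6
```

```bash
python3 go.py -50 -84 150; python3 - <<'E'
from h import *
np.set_printoptions(precision=2,suppress=True)
from scipy.spatial.transform import Rotation as Ro
o=get_obs();print(o['joint_positions'])
T=np.array(camera_model('wrist')['world_to_cam']);cp=-T[:3,:3].T@T[:3,3];print('cam in tool',Ro.from_euler('xyz',o['tcp_rot']).inv().apply(cp-o['tool_pos']))
a=snap('scene','scene14.png')[100:380,240:560];
b=snap('top','top14.png')[80:290,220:430]
cv2.imwrite('pics/s14.png',np.hstack([cv2.resize(a,(420,368),interpolation=cv2.INTER_CUBIC),cv2.resize(b,(368,368))])[:,:,::-1])
# plate stack: rim in both
E
```

```text
t 11.6833 now slicer [-32.57 -85.53 162.58] F [ 0.06 -1.15  0.1 ] w 0.6249144777819889
shift [17.47  1.55 12.52] turn [-0.06  0.19  0.01]
[-0.31  0.44  1.56  0.    1.14 -1.93]
cam in tool [  70.2     0.47 -157.52]
```

View pics/s14.png

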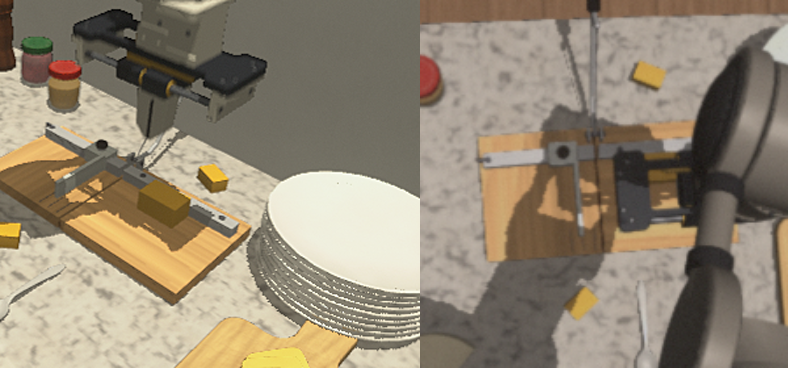

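Call:
send_rows([
  [[0,0,7,0,0,0,1],[0,0,14,0,-8,0,1],[0,0,21,0,-16,0,1],[0,0,28,0,-24,0,1],[0,0,35,0,-32,0,1]],
])

```text
time: 12.2
tool_pos: [539.0, -126.6, 158.3]
tcp_rot: [-3.141, -0.002, 2.572]
contact_force: [-0.6, -0.2, -0.4]
grip_width: 0.6
```

Call:
send_rows([
  [[0,0,7,0,0,0,1],[0,0,14,0,0,0,1],[0,0,21,0,0,0,1],[0,0,28,0,0,0,1],[0,0,35,0,0,0,1]],
])

```text
time: 12.62
tool_pos: [538.9, -126.3, 158.2]
tcp_rot: [-3.14, -0.002, 1.961]
contact_force: [-0.3, -0.0, 0.4]
grip_width: 0.5
```

Call:
send_rows([
  [[0,0,7,0,0,0,1],[0,0,14,0,0,0,1],[0,0,20,0,0,0,1],[0,0,20,0,0,0,1],[0,0,20,0,0,0,1]],
])

```text
time: 13.03
tool_pos: [539.2, -126.4, 158.7]
tcp_rot: [-3.14, -0.001, 1.621]
contact_force: [0.5, 1.0, -0.4]
grip_width: 0.4
```

```bash
sed -i 's/np.pi+q\[2\]\])/np.pi\/2+q[2]])/' go.py; python3 go.py 8 -142 100
```

```text
t 13.0333 now slicer [ -33.61 -117.12  158.68] F [ 0.53  1.04 -0.42] w 0.387867001402168
shift [-25.06  41.61  58.61] turn [-0.08 -0.05  0.18]
```

Move over and take a wrist picture with the cheese in view.

Call:
send_rows([
  [[0,0,0,-9,14,10,1],[0,0,0,-18,28,20,1],[0,0,0,-25,41.6,20,1],[0,0,0,-25,41.6,20,1],[0,0,0,-25,41.6,20,1]],
])

```text
time: 13.45
tool_pos: [582.2, -149.6, 138.9]
tcp_rot: [-3.14, -0.001, 1.62]
contact_force: [0.0, 0.6, 0.8]
grip_width: 0.4
```

```bash
python3 go.py 8 -142 34; python3 - <<'E'
from h import *
import pickle;pickle.dump(camera_model('wrist'),open('m.pkl','wb'))
b=snap('wrist','w15.png');cv2.imwrite('pics/s15.png',cv2.resize(b,(800,600),interpolation=cv2.INTER_CUBIC)[:,:,::-1])
E
```

```text
t 13.45 now slicer [   8.32 -142.33  138.85] F [0.   0.63 0.77] w 0.3870860303574009
shift [  0.26  -0.2  104.85] turn [-0.06 -0.04  0.12]
```

View pics/s15.png

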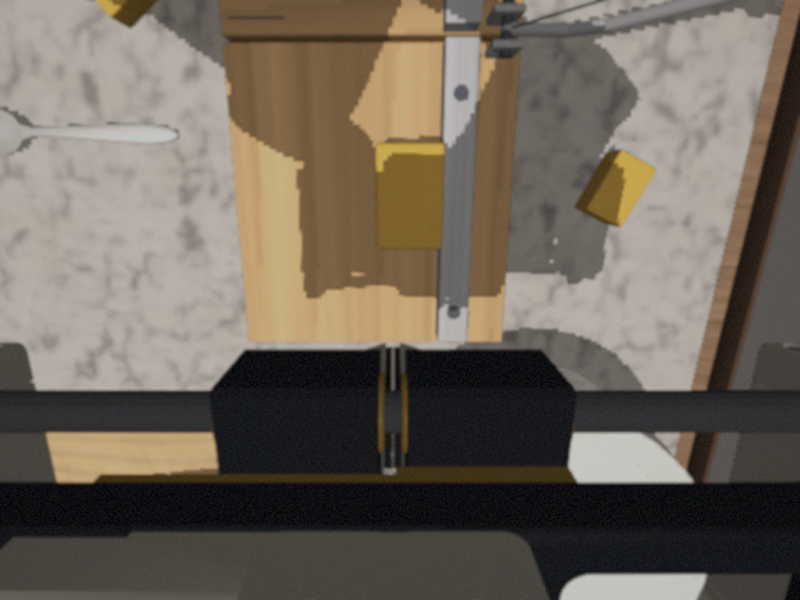

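The cheese (top face columns 377 to 443, rows 145 to 247) lies flush along the fence. I'll measure its end next.

```bash
cat > wq.py <<'E'
import sys,pickle
A=sys.argv[1:];k=float(A.pop(0))
from h import *
m=pickle.load(open('m.pkl','rb'));q=(567.27,-7.80,0.04679);c,s=np.cos(q[2]),np.sin(q[2])
for t in A:
    x,y,z=map(float,t.split(','));p=at_z('wrist',((y+.5)/k-.5,(x+.5)/k-.5),z,m);d=p[:2]-q[:2]
    print(t,np.round([c*d[0]+s*d[1],-s*d[0]+c*d[1]],1))
E
python3 wq.py 1.4286 377,247,52 442,248,52 376,154,52 443,154,52 240,39,22
```

```text
377,247,52 [ 1.000e-01 -1.082e+02]
442,248,52 [  35.2 -108.7]
376,154,52 [ -0.  -60.4]
443,154,52 [ 34.2 -60.3]
240,39,22 [-74.3   0.3]
```

Call:
send_rows([
  [[0,0,0,0,0,30,1],[0,0,0,0,0,60,1],[0,0,0,0,0,85,1],[0,0,0,0,0,103,1],[0,0,0,0,0,103,1]],
])

```text
time: 13.92
tool_pos: [579.3, -148.1, 33.2]
tcp_rot: [-3.135, -0.003, 1.619]
contact_force: [-0.3, -0.4, 0.1]
grip_width: 0.3
```

Call:
send_rows([
  [[0,0,0,0,0,0,1],[0,0,0,0,0,0,1]],
])

```text
time: 14.08
tool_pos: [583.1, -149.7, 38.3]
tcp_rot: [3.14, 0.001, 1.618]
contact_force: [0.1, 0.0, -0.0]
grip_width: 0.4
```

```bash
python3 go.py 8 -125 32
```

```text
t 14.0833 now slicer [   9.22 -142.46   38.3 ] F [ 0.14  0.   -0.03] w 0.3791846624947993
shift [17.47 -1.22  6.29] turn [0.12 0.04 0.04]
```

Call:
send_rows([
  [[0,0,0,4,-1,2,1],[0,0,0,8,-1,4,1],[0,0,0,12,-1,5,1],[0,0,0,16,-1,5,1],[0,0,0,19,-1,5,1]],
])

```text
time: 14.5
tool_pos: [580.7, -130.0, 32.0]
tcp_rot: [3.141, -0.0, 1.618]
contact_force: [0.1, -0.0, 0.2]
grip_width: 0.5
```

Call:
send_rows([
  [[0,0,0,2,0,0,1],[0,0,0,4,0,0,1],[0,0,0,6,0,0,1],[0,0,0,8,0,0,1],[0,0,0,10,0,0,1]],
])

```text
time: 14.92
tool_pos: [580.3, -120.9, 31.9]
tcp_rot: [3.141, 0.0, 1.617]
contact_force: [-1.3, -3.2, 2.2]
grip_width: 0.1
```

```bash
python3 go.py 8 -40 33; python3 - <<'E'
from h import *
import pickle;pickle.dump(camera_model('wrist'),open('m.pkl','wb'))
b=snap('wrist','w16.png');cv2.imwrite('pics/s16.png',cv2.resize(b,(800,600),interpolation=cv2.INTER_CUBIC)[:,:,::-1])
E
```

```text
t 14.9167 now slicer [   7.72 -113.63   31.89] F [-1.32 -3.17  2.18] w 0.08199587737455903
shift [73.63  0.27 -1.15] turn [ 0.02  0.03 -0.01]
```

View pics/s16.png

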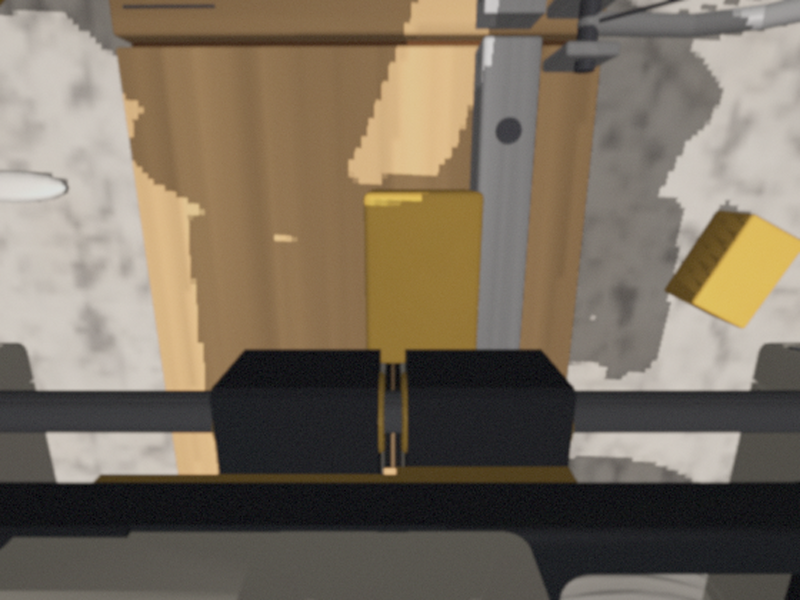

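Call:
send_rows([
  [[0,0,0,2.5,0,0,1],[0,0,0,5,0,0,1],[0,0,0,7.5,0,0,1],[0,0,0,10,0,0,1],[0,0,0,12.5,0,0,1]],
])

```text
time: 15.38
tool_pos: [579.6, -107.8, 31.7]
tcp_rot: [3.141, -0.0, 1.618]
contact_force: [-0.6, -1.5, 2.1]
grip_width: 0.1
```

Call:
send_rows([
  [[0,0,0,2.5,0,0,1],[0,0,0,5,0,0,1],[0,0,0,7.5,0,0,1],[0,0,0,10,0,0,1],[0,0,0,12.5,0,0,1]],
])

```text
time: 15.8
tool_pos: [579.0, -95.4, 31.7]
tcp_rot: [3.142, -0.0, 1.618]
contact_force: [-0.1, -2.7, 1.7]
grip_width: 0.2
```

```bash
python3 go.py 8 -40 33; python3 - <<'E'
from h import *
import pickle;pickle.dump(camera_model('wrist'),open('m.pkl','wb'))
b=snap('wrist','w17.png');cv2.imwrite('pics/s17.png',cv2.resize(b,(800,600),interpolation=cv2.INTER_CUBIC)[:,:,::-1])
E
```

```text
t 15.8 now slicer [  7.64 -88.03  31.69] F [-0.07 -2.66  1.7 ] w 0.23266261958302548
shift [48.03  0.37 -1.31] turn [ 0.   -0.01  0.  ]
```

View pics/s17.png

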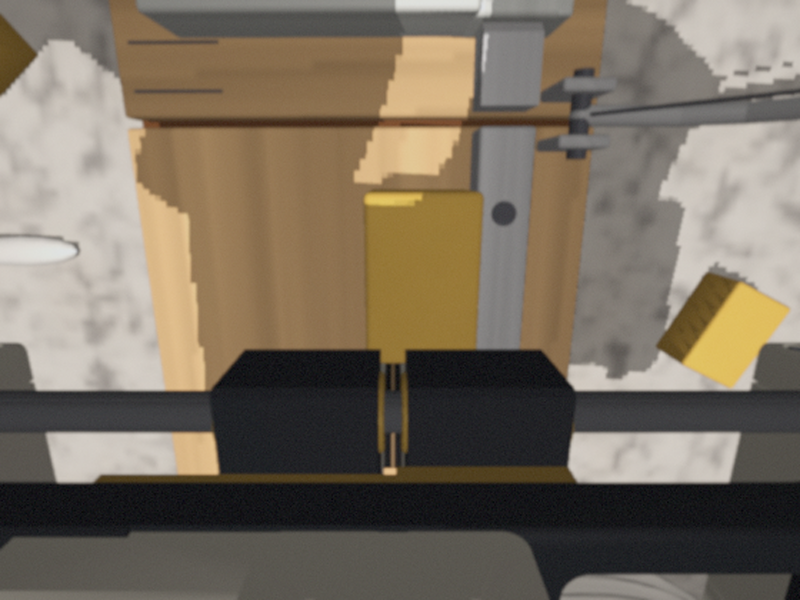

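```bash
python3 wq.py 1.4286 365,206,52 365,193,52 365,193,22 300,35,24.5 300,10,50.5 200,121,22 180,42,22 180,91,22
```

```text
365,206,52 [ -0.2 -25.6]
365,193,52 [ -0.1 -21.9]
365,193,22 [ -1.9 -22.9]
300,35,24.5 [-22.   27.1]
300,10,50.5 [-17.   26.2]
200,121,22 [-58.3   1.3]
180,42,22 [-62.2  25.7]
180,91,22 [-64.   10.8]
```

Call:
send_rows([
  [[0,0,0,2.5,0,0,1],[0,0,0,5,0,0,1],[0,0,0,7.5,0,0,1],[0,0,0,10,0,0,1],[0,0,0,12.5,0,0,1]],
])

```text
time: 16.27
tool_pos: [578.4, -82.9, 31.6]
tcp_rot: [-3.141, -0.0, 1.618]
contact_force: [-0.2, -0.7, 0.7]
grip_width: 0.4
```

Call:
send_rows([
  [[0,0,0,2.5,0,0,1],[0,0,0,5,0,0,1],[0,0,0,7.5,0,0,1],[0,0,0,10,0,0,1],[0,0,0,12.5,0,0,1]],
])

```text
time: 16.68
tool_pos: [577.8, -70.4, 31.6]
tcp_rot: [-3.141, -0.0, 1.618]
contact_force: [-0.3, -1.2, -0.5]
grip_width: 0.4
```

Call:
send_rows([
  [[0,0,0,2.5,0,0,1],[0,0,0,5,0,0,1],[0,0,0,7.5,0,0,1],[0,0,0,10,0,0,1]],
])

```text
time: 17.02
tool_pos: [577.3, -60.4, 31.7]
tcp_rot: [-3.141, -0.0, 1.618]
contact_force: [-0.7, -0.9, 0.1]
grip_width: 0.3
```

```bash
python3 go.py 8 -40 33; python3 - <<'E'
from h import *
import pickle;pickle.dump(camera_model('wrist'),open('m.pkl','wb'))
b=snap('wrist','w18.png');cv2.imwrite('pics/s18.png',cv2.resize(b,(800,600),interpolation=cv2.INTER_CUBIC)[:,:,::-1])
E
```

```text
t 17.0167 now slicer [  7.56 -53.03  31.65] F [-0.66 -0.88  0.14] w 0.3151429889945616
shift [13.03  0.44 -1.34] turn [-0.01 -0.01  0.  ]
```

View pics/s18.png

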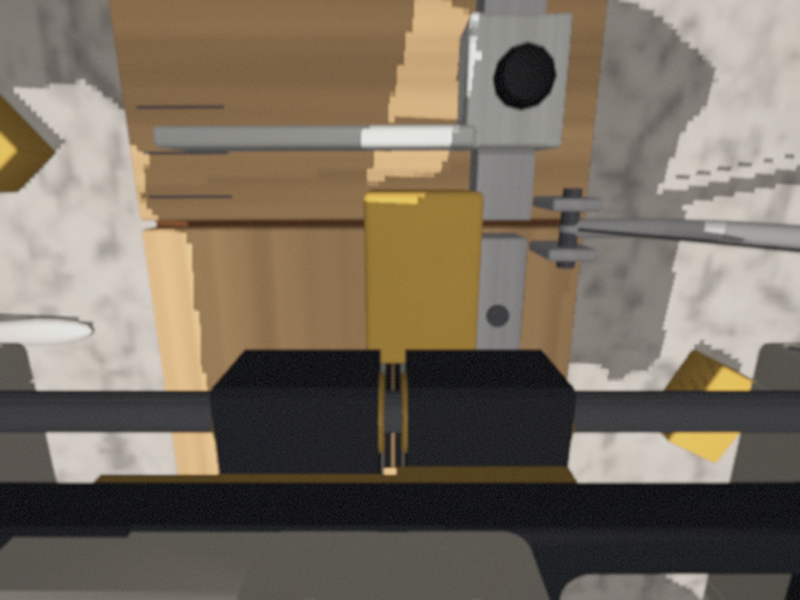

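```bash
python3 wq.py 1.4286 365,192,52 480,192,52 160,148,50.5 480,147,50.5 180,153,22
```

```text
365,192,52 [-0.2 13.4]
480,192,52 [33.6 13.4]
160,148,50.5 [-59.5  25.8]
480,147,50.5 [33.2 26. ]
180,153,22 [-66.5  25.7]
```

Call:
send_rows([
  [[0,0,0,2,0,0,1],[0,0,0,4,0,0,1],[0,0,0,6,0,0,1],[0,0,0,8,0,0,1],[0,0,0,9,0,0,1]],
])

```text
time: 17.48
tool_pos: [576.9, -51.4, 31.7]
tcp_rot: [-3.141, -0.0, 1.618]
contact_force: [-0.7, -1.0, -0.3]
grip_width: 0.7
```

```bash
cat > look.py <<'E'
import sys
from h import *
import pickle;pickle.dump(camera_model('wrist'),open('m.pkl','wb'))
b=snap('wrist',sys.argv[1])[60:270,80:430];cv2.imwrite('pics/c_'+sys.argv[1],cv2.resize(b,(800,480),interpolation=cv2.INTER_CUBIC)[:,:,::-1])
E
python3 go.py 8 -40 33;python3 look.py w19.png
```

```text
t 17.4833 now slicer [  7.58 -44.02  31.68] F [-0.73 -1.   -0.29] w 0.6722796177077562
shift [ 4.02  0.42 -1.32] turn [-0.01 -0.01  0.01]
```

View pics/c_w19.png

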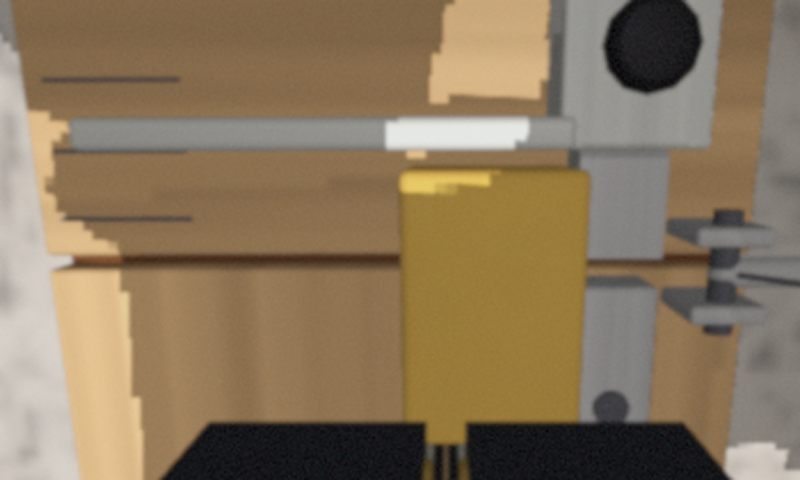

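Call:
send_rows([
  [[0,0,0,1,0,0,1],[0,0,0,2,0,0,1],[0,0,0,2.5,0,0,1],[0,0,0,2.5,0,0,1]],
])

```text
time: 17.87
tool_pos: [576.8, -49.1, 31.7]
tcp_rot: [3.142, -0.0, 1.618]
contact_force: [0.4, -0.1, 0.2]
grip_width: 0.4
```

```bash
python3 go.py 8 -40 33;python3 look.py w20.png
```

```text
t 17.8667 now slicer [  7.63 -41.7   31.7 ] F [ 0.39 -0.09  0.17] w 0.35910344679648776
shift [ 1.7   0.37 -1.3 ] turn [ 0.   -0.01  0.  ]
```

View pics/c_w20.png

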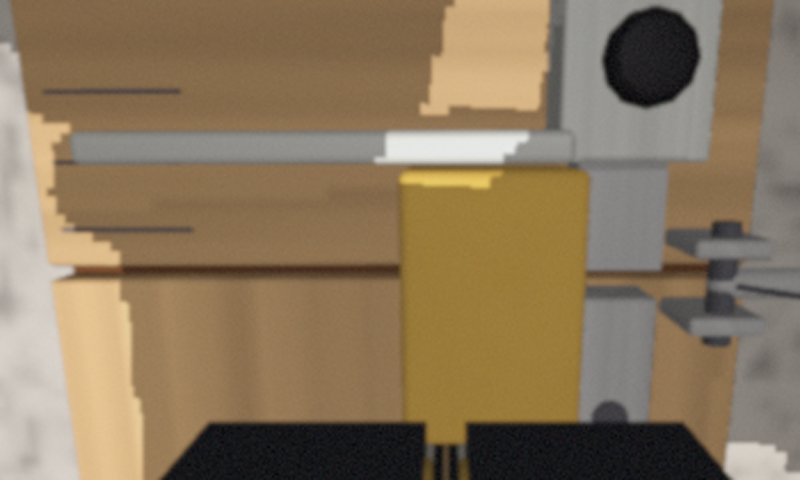

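Gap is about 1 mm (cheese edge at row 168, plate at row 163). I'll go on in half-millimetre steps.

Call:
send_rows([
  [[0,0,0,0.5,0,0,1],[0,0,0,0.8,0,0,1],[0,0,0,0.8,0,0,1]],
])

```text
time: 18.17
tool_pos: [576.8, -48.5, 31.7]
tcp_rot: [3.141, -0.0, 1.618]
contact_force: [-0.6, -1.3, -0.1]
grip_width: 0.6
```

Call:
send_rows([
  [[0,0,0,0.4,0,0,1],[0,0,0,0.4,0,0,1]],
])

```text
time: 18.33
tool_pos: [576.8, -48.0, 31.8]
tcp_rot: [3.141, -0.0, 1.618]
contact_force: [0.1, -1.0, 0.8]
grip_width: 0.2
```

```bash
python3 go.py 8 -40 33;python3 look.py w21.png
```

```text
t 18.3333 now slicer [  7.68 -40.65  31.76] F [ 0.06 -0.95  0.78] w 0.24288484335781493
shift [ 0.65  0.32 -1.24] turn [ 0.01 -0.    0.  ]
```

View pics/c_w21.png

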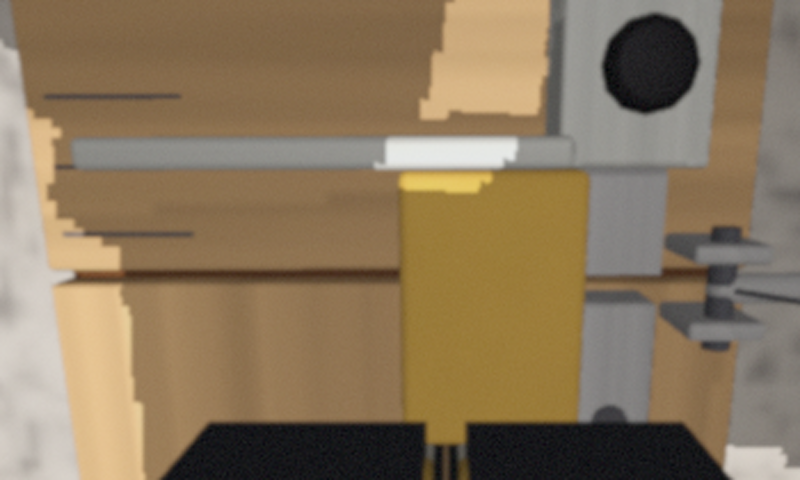

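Call:
send_rows([
  [[0,0,0,0.4,0,0,1],[0,0,0,0.4,0,0,1]],
])

```text
time: 18.55
tool_pos: [576.9, -48.0, 31.8]
tcp_rot: [3.141, 0.0, 1.618]
contact_force: [-0.6, -3.0, -0.5]
grip_width: 0.5
```

Call:
send_rows([
  [[0,0,0,0.3,0,0,1],[0,0,0,0.3,0,0,1]],
])

```text
time: 18.72
tool_pos: [576.9, -47.8, 31.8]
tcp_rot: [3.141, 0.001, 1.618]
contact_force: [-0.3, -4.3, -0.3]
grip_width: 0.6
```

```bash
python3 go.py 8 -40 33;python3 look.py w22.png
```

```text
t 18.7167 now slicer [  7.74 -40.44  31.76] F [-0.25 -4.28 -0.34] w 0.5881434393272668
shift [ 0.44  0.26 -1.24] turn [0.02 0.03 0.  ]
```

View pics/c_w22.png

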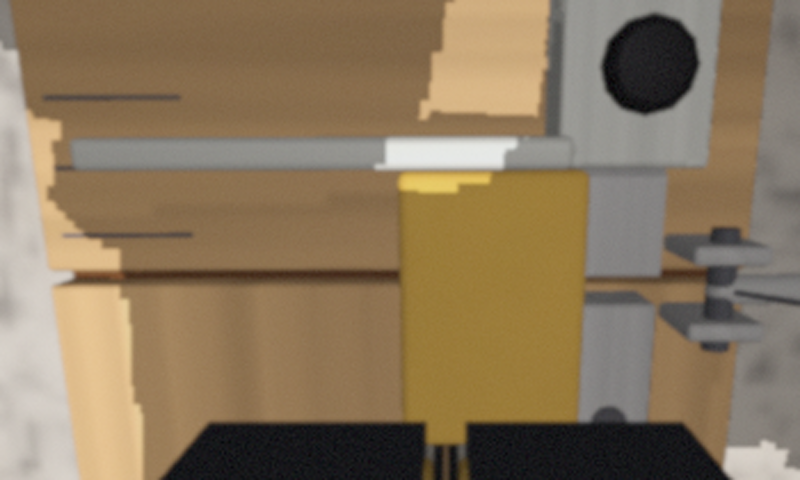

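Call:
send_rows([
  [[0,0,0,-1,0,0,1],[0,0,0,-4,0,0,1],[0,0,0,-14,0,0,1],[0,0,0,-28,0,0,1],[0,0,0,-40,0,-20,1]],
])

```text
time: 19.18
tool_pos: [576.4, -88.0, 48.6]
tcp_rot: [-3.135, -0.002, 1.618]
contact_force: [0.1, -0.2, -0.6]
grip_width: 0.1
```

Call:
send_rows([
  [[0,0,0,-15,0,-35,1],[0,0,0,-20,0,-70,1],[0,0,0,-20,0,-80,1],[0,0,0,-20,0,-80,1],[0,0,0,-20,0,-80,1]],
])

```text
time: 19.6
tool_pos: [579.3, -107.9, 131.5]
tcp_rot: [3.141, -0.0, 1.617]
contact_force: [-0.4, -0.2, -0.6]
grip_width: 0.3
```

```bash
python3 go.py 8 -40 33; python3 look.py w23.png; python3 - <<'E'
from h import *
a=snap('scene','scene23.png')[150:330,210:450];cv2.imwrite('pics/s23.png',cv2.resize(a,(800,600),interpolation=cv2.INTER_CUBIC)[:,:,::-1])
E
```

```text
t 19.6 now slicer [   7.36 -100.51  131.51] F [-0.44 -0.18 -0.59] w 0.33886120910822937
shift [60.49  0.57 98.52] turn [ 0.02 -0.01 -0.04]
```

View pics/c_w23.png

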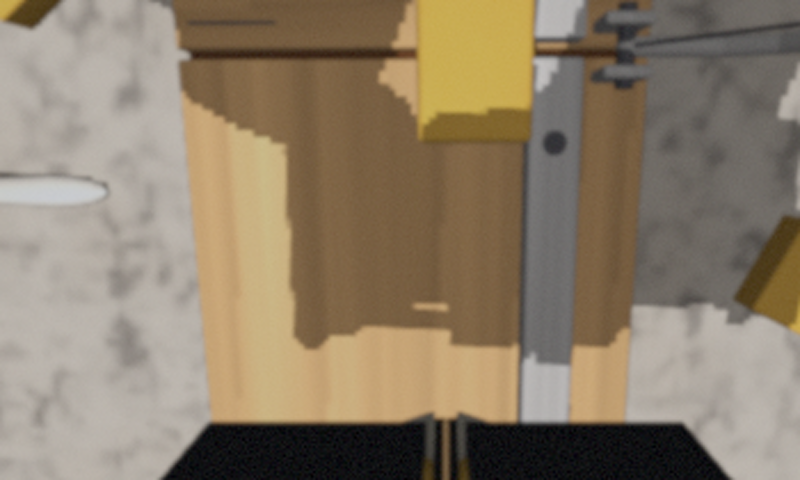

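View pics/s23.png

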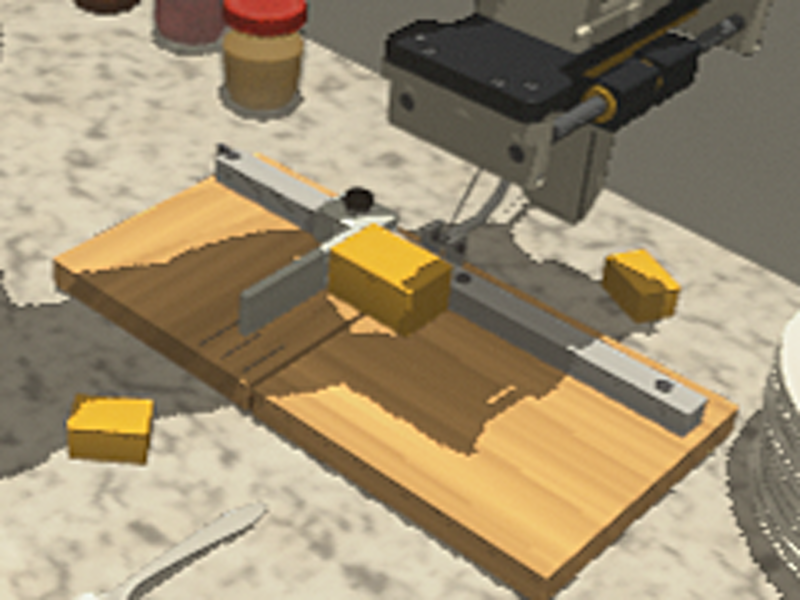

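Call:
send_rows([
  [[0,0,0,10,0,-5,1],[0,0,0,25,0,-10,1],[0,0,0,40,0,-10,1],[0,0,0,40,0,-10,1],[0,0,0,40,0,-10,1]],
])

```text
time: 20.12
tool_pos: [577.6, -65.5, 141.6]
tcp_rot: [-3.141, -0.0, 1.62]
contact_force: [0.1, -0.2, 0.1]
grip_width: 0.3
```

```bash
python3 go.py 8 -40 33; python3 - <<'E'
from h import *
import pickle;pickle.dump(camera_model('wrist'),open('m.pkl','wb'))
b=snap('wrist','w24.png')[30:240,150:430];cv2.imwrite('pics/s24.png',cv2.resize(b,(800,600),interpolation=cv2.INTER_CUBIC)[:,:,::-1])
E
```

```text
t 20.1167 now slicer [  7.6  -58.08 141.64] F [ 0.12 -0.17  0.14] w 0.34929712546306313
shift [ 18.07   0.48 108.64] turn [-0.01 -0.01  0.17]
```

View pics/s24.png

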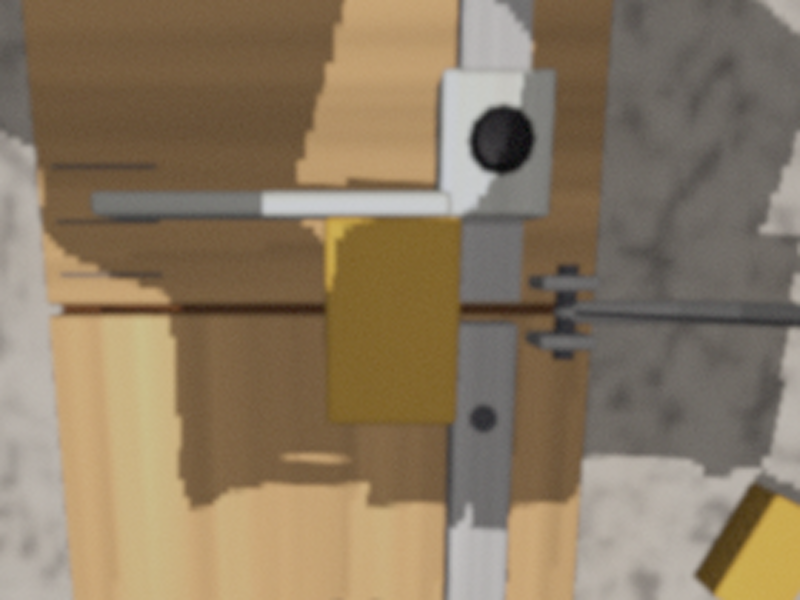

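```bash
cat > c24.py <<'E'
import pickle
from h import *
m=pickle.load(open('m.pkl','rb'));q=(567.27,-7.80,0.04679);c,s=np.cos(q[2]),np.sin(q[2])
for n,x,y,z in [('ch nearL',326,220,52),('ch nearR',330,421,52),('ch fenceL',460,220,52),('ch fenceR',456,422,52),('plate L',92,216,50.5),('plate R',440,215,50.5),('fence top edge',458,324,38),('fence top far',448,500,38),('line25',110,221,22),('line10',110,274,22),('line40',110,166,22)]:
    p=at_z('w',(30+(y+.5)/2.857-.5,150+(x+.5)/2.857-.5),z,m);d=p[:2]-q[:2]
    print(n,np.round([c*d[0]+s*d[1],-s*d[0]+c*d[1]],1))
E
python3 c24.py
```

```text
ch nearL [-0.3 24.6]
ch nearR [  0.5 -27.9]
ch fenceL [34.4 24.7]
ch fenceR [ 35. -28.]
plate L [-61.2  25.5]
plate R [29.3 26. ]
fence top edge [36.2 -2.5]
fence top far [ 34.9 -53.6]
line25 [-63.9  25.6]
line10 [-64.9  10.7]
line40 [-62.9  40.6]
```

```bash
cat > e.py <<'E'
import pickle,sys
from h import *
im=cv2.imread('pics/w24.png').astype(float);m=pickle.load(open('m.pkl','rb'));q=(567.27,-7.80,0.04679);c,s=np.cos(q[2]),np.sin(q[2])
def sl(r,col,z):
    p=at_z('w',(r,col),z,m);d=p[:2]-q[:2];return np.array([c*d[0]+s*d[1],-s*d[0]+c*d[1]])
B=cv2.GaussianBlur(im,(1,5),0)
sat=im.max(2)-im.min(2)  # yellow vs wood vs grey
def edge(r,c0,c1,ch):
    g=np.abs(np.diff(ch[r,c0:c1])); i=g.argmax(); w=g[max(0,i-1):i+2]; return c0+max(0,i-1)+(w*np.arange(len(w))).sum()/w.sum()+.5
for name,rows,a,b,z in [('near',range(112,174,4),258,272,52),('fence side',list(range(112,136,4))+list(range(146,174,4)),303,318,52),('fence front',range(184,238,4),298,314,38)]:
    P=np.array([sl(r,edge(r,a,b,sat),z) for r in rows]);f=np.polyfit(P[:,1],P[:,0],1)
    print(name,'deg',np.degrees(f[0]),'x@0',f[1],'x@-28',np.polyval(f,-28),'x@25',np.polyval(f,25),'rms',np.std(P[:,0]-np.polyval(f,P[:,1])))
a=im[90:190,250:330];cv2.imwrite('pics/s25.png',cv2.resize(a,(480,600),interpolation=cv2.INTER_NEAREST))
E
python3 e.py
```

```text
near deg -0.5698788642207809 x@0 -0.4345407496642589 x@-28 -0.15604539915526544 x@25 -0.6831973126187173 rms 0.21644773001915554
fence side deg -0.14671575940079498 x@0 34.57494728997254 x@-28 34.64664613582356 x@25 34.51093046331985 rms 0.11361934664300179
fence front deg -0.5418472656855472 x@0 33.729311817181895 x@-28 33.99410834439785 x@25 33.49288634645336 rms 0.1535776597479983[ WARN:0@0.843] global loadsave.cpp:1063 imwrite_ Unsupported depth image for selected encoder is fallbacked to CV_8U.
```

View pics/s25.png

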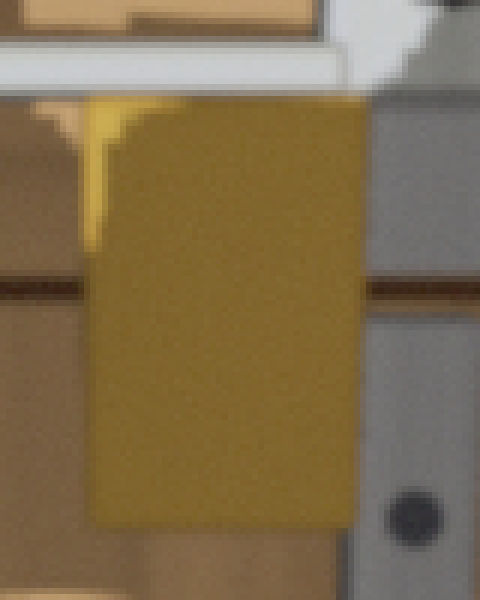

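```bash
python3 go.py; python3 -c "
from plant import close_job
print(close_job())"
```

```text
t 20.1667 now slicer [  7.64 -58.91 141.63] F [-0.2   0.65 -0.31] w 0.12428790066426046
the job is handed in; nothing more can be done
None
```

The slicer is set for a 25 mm slice and the cheese is in place. I handed the job in at about 20 s of the 54 s allowed.

**Stop:** I pushed it with the shut fingers past the 40 mm notch, which took about 9 N. It then jumped ahead of the fingers into the middle notch and the push force fell to zero. In the last picture its face lines up with the middle mark: I measured 25.5 to 26.0 mm against 25.6 mm for the mark. I could not read the pin's depth, so the click is judged from that jump, the force drop and the alignment.

**Cheese:** I pushed it against the fence, then along it until it met the stop. The force at the stop rose to about 4 N, below the roughly 8 N that would push the stop out, and the stop stayed on its mark. The last edge fit shows the cheese parallel to the fence within about 0.5°.

**What disagreed:**
- The push against the fence peaked at about 16 N for a moment, firmer than "gentle" intends; I backed off at once.
- My first hand-picked pixels suggested a 1.6 mm gap at the fence, but the finer edge fit showed none.
- In the same last picture the cheese end read about 1 mm short of the stop face, within what I put down to reading error. I took the force as proof of contact there, but did not check it a second way after backing off.

I kept the gripper away from the jar, spoon and cheese wedge. At hand-in it was clear of everything, about 140 mm above the worktop.

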